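# Find the full tin by its weight

## Task

Three identical closed tins stand in a row on the rubber bench mat; one is still full, the other two are partly used up. Lift them one at a time in order from left to right (as the robot sees them), each at least 5 cm clear of the mat, to feel its weight, standing each back upright on the mat before taking the next; then finish while holding the heaviest one up in the gripper, still, upright and at least 12 cm clear of the mat, with the other two standing on the mat. Keep the tins upright and leave the other things on the bench where they are.

Things in the scene. Friction and masses are not known exactly. Their poses are not given: they have to be found in the camera images.
- mat: thin rubber bench mat, 180 mm (its x) by 420 mm (its y), 3 mm thick, fixed flat to the bench; origin at the centre of its underside. The three tins stand on it in a row along its y axis, 105 to 165 mm apart. Other things stand on the bench round it; those on its left are the tall ones, up to 275 mm
- tin_left_centre (a point): centre (38 mm above the foot) of the left tin, seen from the robot (left is +y); z up. Closed round tin of plain steel, 54 mm across, 76 mm high, its lid flush with the body. All three look alike. Packed contents, which may shift by 3 mm. Any of the three may be the heaviest: that one weighs 0.50 to 0.63 kg, the other two 0.18 to 0.33 kg each
- tin_middle_centre (a point): centre (38 mm above the foot) of the middle tin, seen from the robot (left is +y); z up. Closed round tin of plain steel, 54 mm across, 76 mm high, its lid flush with the body. All three look alike. Packed contents, which may shift by 3 mm. Any of the three may be the heaviest: that one weighs 0.50 to 0.63 kg, the other two 0.18 to 0.33 kg each
- tin_right_centre (a point): centre (38 mm above the foot) of the right tin, seen from the robot (left is +y); z up. Closed round tin of plain steel, 54 mm across, 76 mm high, its lid flush with the body. All three look alike. Packed contents, which may shift by 3 mm. Any of the three may be the heaviest: that one weighs 0.50 to 0.63 kg, the other two 0.18 to 0.33 kg each
- pencil: carpenter's pencil, 14 x 186 mm, 8 mm high, lying on the mat between the left and the middle tin; origin at the centre of its underside; to be left alone
- marker: marker pen, 14 x 131 mm, 15 mm high, lying on the mat between the middle and the right tin; origin at the centre of its underside; to be left alone
- masking_tape: roll of masking tape, 97 mm across, 36 mm high, lying beyond the mat; origin at the centre of its underside; to be left alone
- tape_measure: tape measure, 66 x 84 mm, 36 mm high, lying beyond the mat; origin at the centre of its underside; to be left alone
- screwdriver: screwdriver, 212 mm long, 31 mm high, lying on the bench to the left of the mat; origin at the centre of its underside; to be left alone
Mind the look-alikes: they are no part of the job. What is shaped like the part that bears tin_left_centre but turquoise is not meant.

How it is judged:
By the outcome, as a careful person would: the job done as asked, in the order asked, and still so for the second after the job is handed in, while the arm keeps its last pose, push and grip.
It also fails if it takes over 69 s, if anything falls off the work surface, if the arm or the gripper's body presses on something with over 40 N, if the wrist force passes 120 N, or if a joint passes its speed limit or range.

## Robot

A 6-joint arm with a two-finger parallel gripper is mounted at the origin on a cart in front of the work surface, level with it; the furniture and walls round the work are solid. World frame = base frame: x ahead of the robot, y to its left, z up, the work surface at z = 0. Lengths are in m, angles in rad, forces in N, time in s.
With the tool pointing down it reaches from about 0.35 to 0.775 m from the base axis. Payload 5.5 kg.
Tool frame: the origin (TCP) lies between the finger pads; the fingertips stand 11 mm ahead of it and the grasp point (between the pads) lies 8 mm behind it (tips_ahead is the distance from the TCP to the fingertips, in m); z points along the fingers, y is the line along which they close (so a half turn about z gives the same grasp; the last joint's range is limited). The gripper opens to 85 mm and grips with 20 to 120 N. Pads are 22 mm wide; open, the fingers measure 114 mm over their backs; the gripper's body (76 mm by 85 mm) begins 54 mm behind the grasp point. The pads swing forward as they close: fully open they stand 13 mm farther back than shut.
Start: joints at [1.143, 0.313, 0.046, 1.304, 0, 1.431], TCP at [0.163, 0.551, 0.242] pointing down, gripper open.
Joint ranges: [-2.76, 2.76], [-0.86, 1.69], [-1.03, 1.26], [-2.2, 2.34], [-1.47, 1.5], [-3.14, 3.14]. Speed limits (rad/s): [2.57, 2.57, 3.14, 3.14, 3.14, 3.14].

## Interface

Orientations are given as a unit quaternion [w, x, y, z].
In Python, from workcell import * gives the robot as it stands. The module is installed in compiled form; this text tells all that it offers.
- The arm moves only by the tool jog_arm, never from a script. Its argument "moves" is a list of rows, each an object with "fingers": the closure, from 0 (fully open) to 1 (shut); "slide": the shift along the tool's x, y, z in mm, a list of three; "angular": the turn, a rotation vector about the tool's x, y, z in degrees, a list of three. A call has 1 to 10 rows; each row is the pose to reach, as a shift and turn from the pose commanded when the call began, along the tool's axes at that moment; what a row does not reach only later rows make up. A row lasts 1/12 s, in which the tool goes at most 41.7 mm and 7.16 degrees, less where a joint would pass 70% of its speed; a pose out of reach is approached as far as the arm can. A call with a gripper value outside its range is refused whole. The fingers move at their own pace and stop on an object; "squeeze" is the grip in N (left out, the last holds). Time passes only in rows, so rows that repeat a pose let the fingers close. It gives the time, the measured TCP pose, the force, the opening and the grip force at its end, in the units of the state.
- get_state(): the state, without advancing time (a new reading comes with each control period).
- read_camera(name): name is "scene" or "top" or "wrist"; returns a dict with "color" (400x640x3 uint8, red, green, blue), "fovy" (degrees; the focal length in pixels is half the picture's height over the tangent of half this angle, whatever the lens; pixels are square), "cx", "cy" (the principal point, pixels), "world_from_camera" (4x4, takes a point from camera to world coordinates); the wrist camera has in their place "tool_from_camera" (4x4, takes a point from camera to tool coordinates, whose origin is the TCP and whose axes are the flange's). Camera axes: x right, y down, z forward; pixel columns grow to the right and rows downward; lengths in m; the calibration is good to about 2 mm. A picture is of the moment at which its call begins: read the wrist's pose just before it. There is no depth.
- hand_in(): hands the job in; it is judged then, once.
Trained networks look in a picture, given as the dict that the camera call returned (one of the last four; its "shot" number tells which), for a name from the list of things; names that differ only in an ending like _2 or _b are one class to them, and where a whole thing is asked for, a point or a joint stands for the part that bears it (a point fixed in the world has none). Each returns a list of dicts, best first, with "p" (0 to 1); they miss things now and then, are a little off and sometimes report something else, mostly with a low value. They report only what shows in the picture. A call takes as long as a camera call. They do not tell look-alikes from the thing itself.
- look_for(target, picture): "point" ([column, row] in pixels, amid what is visible of it).
- tip_of(target, picture): "point" ([column, row] in pixels: a listed point, or the origin of a listed thing).
The state is a dict: "clock": time; "joint_pos": joint angles; "qvel": joint speeds; "tau": joint torques, N m; "tcp_pos": TCP position; "orientation": TCP orientation; "wrist_force": force on the tool from outside, world axes, zero at the start; "ft_torque": the same for the moment, N m; "finger_gap": finger opening in m; "grip_force": force on a finger pad.
Only numpy, scipy, OpenCV 4.12 (cv2) and the standard library are available. Lean on these libraries where they do the work, as an engineer would, in place of code of your own. Each camera call takes 0.05 s, during which the arm holds its last target. There are 200 camera calls.

## Working session

There is one attempt and no reset: what is moved stays moved. The work goes in short steps, Python scripts to look and compute and a tool call to move; the robot and the scene stay as the last step left them, time stands still between calls to the robot, and variables do not carry over. Pictures are saved under pics/ and viewed, at most 11 in all, crops included, and the job is handed in when it is done.

Besides the shell and the picture viewer there is one more tool, called after "Request:" as name(argument=value, ...) on one line, values as JSON. jog_arm: Moves the arm, as the interface text tells. Its arguments: {"type":"object","properties":{"moves":{"type":"array","items":{"type":"object","properties":{"fingers":{"type":"number"},"slide":{"type":"array","items":{"type":"number"}},"angular":{"type":"array","items":{"type":"number"}}}}},"squeeze":{"type":"number"}},"required":["moves"]}

```bash
mkdir -p pics
cat > h.py <<'E'
from workcell import *
import numpy as np, cv2
from scipy.spatial.transform import Rotation as R
def ray(c,px):
    f=200/np.tan(np.radians(c["fovy"])/2)
    d=np.array([(px[0]-c["cx"])/f,(px[1]-c["cy"])/f,1.])
    M=np.array(c["world_from_camera"]); return M[:3,3],M[:3,:3]@d
def at(c,px,z):
    o,d=ray(c,px); return o+d*(z-o[2])/d[2]
def save(c,n): cv2.imwrite("pics/"+n,c["color"][:,:,::-1])
E
python3 - <<'E'
from h import *
s=get_state(); print(s)
for n in("scene","top"):
    c=read_camera(n); save(c,n+"1.png"); print(n,np.array(c["world_from_camera"])[:3,3].round(3))
    for t,z in(("tin_left_centre",.041),("tin_middle_centre",.041),("tin_right_centre",.041),("mat",0),("pencil",.003),("marker",.003),("masking_tape",0),("tape_measure",0),("screwdriver",0)):
        for r in tip_of(t,c)[:4]: print(t,np.round(r["point"]),round(r["p"],2),at(c,r["point"],z).round(3)[:2])
E
```

```text
{'clock': 0.0, 'joint_pos': array([1.14345551e+00, 3.14011454e-01, 4.50059378e-02, 1.30356866e+00,
       1.58426165e-05, 1.43120757e+00]), 'qvel': array([ 0.00178757, -0.00150223, -0.00070784,  0.0007608 ,  0.00146555,
       -0.00032371]), 'tau': array([-9.67069104e-05, -4.80627465e+01,  2.98532581e+01,  1.93315884e-02,
        5.88906801e-06,  1.00989152e-05]), 'tcp_pos': array([0.16298786, 0.55093231, 0.24141356]), 'orientation': array([-2.56223457e-04,  1.43380114e-01,  9.89667294e-01, -8.51235575e-04]), 'wrist_force': array([0.27957202, 0.76725881, 0.06328725]), 'ft_torque': array([-0.04373562,  0.0312946 ,  0.00532419]), 'grip_force': 0.0, 'finger_gap': 0.08542772581829779}
scene [ 0.059 -0.801  0.99 ]
tin_left_centre [332. 205.] 0.65 [ 0.546 -0.087]
tin_middle_centre [352. 250.] 0.96 [ 0.505 -0.229]
tin_middle_centre [233. 153.] 0.65 [0.429 0.229]
tin_middle_centre [416. 218.] 0.54 [ 0.691 -0.235]
tin_right_centre [396. 285.] 0.96 [ 0.529 -0.358]
mat [360. 255.] 0.98 [ 0.533 -0.227]
mat [336. 205.] 0.26 [ 0.576 -0.06 ]
pencil [355. 235.] 0.53 [ 0.556 -0.172]
marker [383. 275.] 0.69 [ 0.54  -0.303]
masking_tape [383. 180.] 0.71 [ 0.733 -0.057]
masking_tape [363. 259.] 0.43 [ 0.53  -0.238]
tape_measure [414. 217.] 0.8 [ 0.718 -0.204]
screwdriver [237. 150.] 0.6 [0.46 0.28]
top [ 0.391 -0.015  0.999]
tin_left_centre [176. 279.] 0.94 [0.337 0.316]
tin_left_centre [332. 201.] 0.9 [ 0.541 -0.089]
tin_middle_centre [386. 214.] 0.66 [ 0.506 -0.23 ]
tin_right_centre [432. 204.] 0.66 [ 0.532 -0.357]
mat [371. 142.] 0.64 [ 0.717 -0.204]
mat [385. 208.] 0.61 [ 0.526 -0.239]
pencil [360. 199.] 0.63 [ 0.553 -0.167]
marker [411. 208.] 0.64 [ 0.525 -0.31 ]
marker [430. 209.] 0.18 [ 0.524 -0.365]
masking_tape [326. 145.] 0.83 [ 0.71  -0.074]
tape_measure [374. 142.] 0.64 [ 0.719 -0.214]
tape_measure [386. 216.] 0.58 [ 0.503 -0.239]
screwdriver [199. 239.] 0.68 [0.442 0.275]
```

View pics/scene1.png

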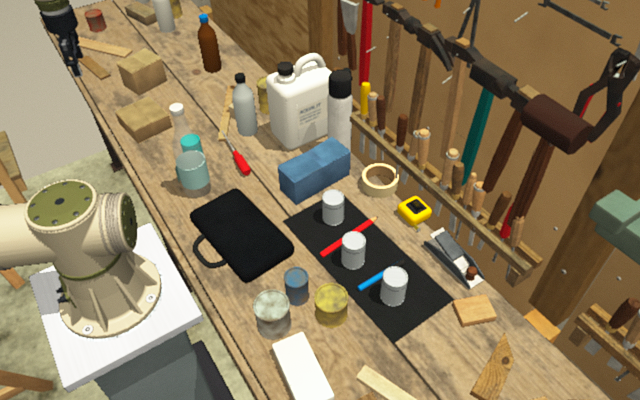

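View pics/top1.png

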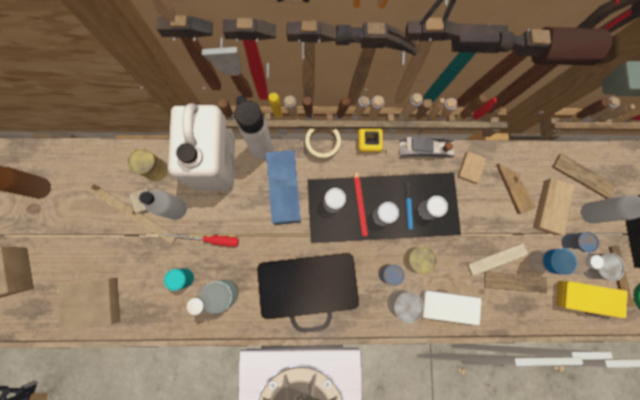

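The scene shows three steel tins on the black mat, at (335,200), (387,214) and (435,207) in the top view. The turquoise look-alike at (178,279) is off the mat next to the glass jar, so it isn't one of the three. The two cameras agree within 3 mm. First move: raise the tool, then travel toward the left tin with the fingers turned to close along x.

Request:
jog_arm(moves=[{"slide": [0,0,-40],"fingers": 0},{"slide": [0,0,-80],"fingers": 0},{"slide": [0,0,-90],"fingers": 0},{"slide": [-270,-250,-90],"angular": [0,0,40]},{"slide": [-270,-250,-90],"angular": [0,0,40]},{"slide": [-270,-250,-90],"angular": [0,0,40]},{"slide": [-270,-250,-90],"angular": [0,0,40]},{"slide": [-270,-250,-90],"angular": [0,0,40]},{"slide": [-270,-250,-90],"angular": [0,0,40]},{"slide": [-270,-250,-90],"angular": [0,0,40]}], squeeze=60)

```text
schema error: expected keys fingers, slide, angular
```

```bash
cat >> h.py <<'E'
def plan(goal,yaw=0.):
    s=get_state(); q=s["orientation"]; r=R.from_quat([q[1],q[2],q[3],q[0]])
    # tool y at angle yaw in world, z down
    c,n=np.cos(yaw),np.sin(yaw); G=R.from_matrix(np.array([[-n,c,0],[c,n,0],[0,0,-1]]).T.T if False else np.column_stack([[-n,c,0],[c,n,0],[0,0,-1]]))
    print("t",round(s["clock"],2),"tcp",s["tcp_pos"].round(4),"slide",(r.inv().apply(np.array(goal)-s["tcp_pos"])*1e3).round(1),"ang",np.degrees((r.inv()*G).as_rotvec()).round(2),"j",s["joint_pos"].round(2))
E
python3 -c "
from h import *
plan([.543,-.088,.30])"
```

```text
t 1.0 tcp [0.1632 0.5514 0.2423] slide [-545.6 -505.3  -57.7] ang [ 0.   -0.   73.51] j [1.14 0.31 0.05 1.3  0.   1.43]
```

Request:
jog_arm(moves=[{"slide": [0,0,-40],"angular": [0,0,0],"fingers": 0},{"slide": [0,0,-80],"angular": [0,0,0],"fingers": 0},{"slide": [0,0,-90],"angular": [0,0,0],"fingers": 0},{"slide": [-270,-250,-90],"angular": [0,0,40],"fingers": 0},{"slide": [-270,-250,-90],"angular": [0,0,40],"fingers": 0},{"slide": [-270,-250,-90],"angular": [0,0,40],"fingers": 0},{"slide": [-270,-250,-90],"angular": [0,0,40],"fingers": 0},{"slide": [-270,-250,-90],"angular": [0,0,40],"fingers": 0},{"slide": [-270,-250,-90],"angular": [0,0,40],"fingers": 0},{"slide": [-270,-250,-90],"angular": [0,0,40],"fingers": 0}], squeeze=60)

```text
clock: 1.83
tcp_pos: [0.3126, 0.2989, 0.3326]
orientation: [0.0, 0.474, 0.88, 0.0]
wrist_force: [1.1, 0.6, 0.2]
finger_gap: 0.0853
grip_force: 0.0
```

```bash
sed -i 's/np.array(\[\[-n,c,0\],\[c,n,0\],\[0,0,-1\]\]).T.T if False else //' h.py
python3 -c "
from h import *
plan([.543,-.088,.30])"
```

```text
t 1.83 tcp [0.3126 0.2989 0.3326] slide [-449.8  -20.4   32.5] ang [ 6.000e-02 -2.000e-02  3.336e+01] j [ 0.58  0.02 -0.09  1.46 -0.    1.57]
```

Request:
jog_arm(moves=[{"slide": [-450,-20,0],"angular": [0,0,33.4],"fingers": 0},{"slide": [-450,-20,0],"angular": [0,0,33.4],"fingers": 0},{"slide": [-450,-20,0],"angular": [0,0,33.4],"fingers": 0},{"slide": [-450,-20,0],"angular": [0,0,33.4],"fingers": 0},{"slide": [-450,-20,0],"angular": [0,0,33.4],"fingers": 0},{"slide": [-450,-20,0],"angular": [0,0,33.4],"fingers": 0},{"slide": [-450,-20,0],"angular": [0,0,33.4],"fingers": 0},{"slide": [-450,-20,0],"angular": [0,0,33.4],"fingers": 0},{"slide": [-450,-20,0],"angular": [0,0,33.4],"fingers": 0},{"slide": [-450,-20,0],"angular": [0,0,33.4],"fingers": 0}])

```text
clock: 2.67
tcp_pos: [0.5272, -0.0588, 0.3325]
orientation: [0.0, 0.707, 0.708, 0.0]
wrist_force: [0.5, 0.9, 0.6]
finger_gap: 0.0857
grip_force: 0.0
```

Request:
jog_arm(moves=[{"slide": [-32,0,0],"angular": [0,0,0],"fingers": 0},{"slide": [-32,0,0],"angular": [0,0,0],"fingers": 0},{"slide": [-32,0,0],"angular": [0,0,0],"fingers": 0}])

```text
clock: 2.92
tcp_pos: [0.5266, -0.0903, 0.3317]
orientation: [-0.001, 0.708, 0.707, -0.0]
wrist_force: [-0.1, -0.2, -0.4]
finger_gap: 0.0855
grip_force: 0.0
```

```bash
cat > look.py <<'E'
from h import *
import sys
s=get_state(); c=read_camera("wrist"); save(c,sys.argv[1])
q=s["orientation"]; T=np.eye(4); T[:3,:3]=R.from_quat([q[1],q[2],q[3],q[0]]).as_matrix(); T[:3,3]=s["tcp_pos"]
c["world_from_camera"]=T@np.array(c["tool_from_camera"])
print("cam",c["world_from_camera"][:3,3].round(3))
for t,z in(("tin_left_centre",.041),("tin_middle_centre",.041),("tin_right_centre",.041),("pencil",.003),("marker",.003)):
    for r in tip_of(t,c)[:4]: print(t,np.round(r["point"]),round(r["p"],2),at(c,r["point"],z).round(4)[:2])
E
python3 look.py w1.png; python3 -c "
from h import *
plan([.543,-.088,.20])"
```

```text
cam [ 0.526 -0.011  0.463]
tin_left_centre [333. 163.] 0.93 [ 0.5451 -0.0889]
tin_middle_centre [305. 257.] 0.6 [ 0.506  -0.2263]
tin_right_centre [313. 330.] 0.92 [ 0.517  -0.3532]
pencil [327. 211.] 0.71 [ 0.539  -0.1684]
marker [325. 288.] 0.67 [ 0.5364 -0.3018]
t 3.22 tcp [ 0.5265 -0.0873  0.3328] slide [ -0.8  16.4 132.8] ang [0.04 0.   0.23] j [-0.31  0.22  0.15  1.49  0.    1.25]
```

View pics/w1.png

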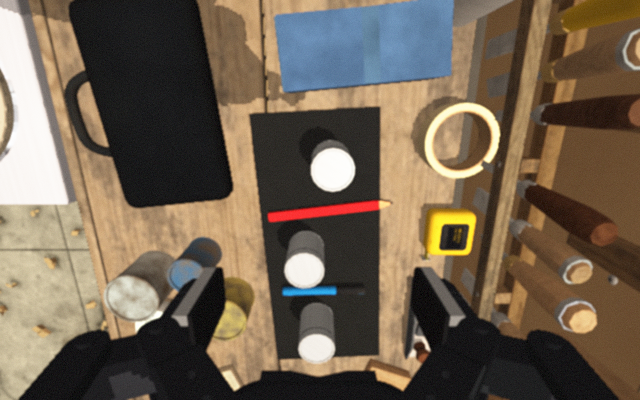

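The wrist view shows three white-lidded tins on the mat at (333,165), (305,262) and (317,340). The pencil and marker lie between them, and there's free space on both x sides of the left tin. All three cameras put the left tin at about (0.544, -0.088). I'll go down above it.

Request:
jog_arm(moves=[{"slide": [0,17,30],"angular": [0,0,0],"fingers": 0},{"slide": [0,17,70],"angular": [0,0,0],"fingers": 0},{"slide": [0,17,110],"angular": [0,0,0],"fingers": 0},{"slide": [0,17,150],"angular": [0,0,0],"fingers": 0},{"slide": [0,17,190],"angular": [0,0,0],"fingers": 0},{"slide": [0,17,200],"angular": [0,0,0],"fingers": 0},{"slide": [0,17,200],"angular": [0,0,0],"fingers": 0},{"slide": [0,17,200],"angular": [0,0,0],"fingers": 0}])

```text
clock: 3.88
tcp_pos: [0.5441, -0.0882, 0.1336]
orientation: [0.0, 0.706, 0.708, 0.0]
wrist_force: [1.4, -0.1, 1.2]
finger_gap: 0.0856
grip_force: 0.0
```

```bash
python3 look.py w2.png; python3 -c "
from h import *
for i in range(3):
  plan([.544,-.0885,.045]); read_camera('top')"
```

```text
cam [ 0.543 -0.009  0.265]
tin_middle_centre [274. 365.] 0.71 [ 0.5054 -0.2267]
tin_right_centre [275. 365.] 0.58 [ 0.5067 -0.2267]
tin_right_centre [496. 313.] 0.45 [ 0.6883 -0.1738]
pencil [317. 282.] 0.73 [ 0.5422 -0.1685]
t 4.18 tcp [ 0.5449 -0.089   0.1343] slide [ 0.6 -1.2 89.3] ang [0.2  0.06 0.11] j [-0.31  0.32 -0.21  1.03  0.    1.26]
t 4.23 tcp [ 0.5446 -0.0889  0.1338] slide [ 0.5 -0.8 88.8] ang [0.15 0.04 0.11] j [-0.31  0.32 -0.21  1.03  0.    1.26]
t 4.28 tcp [ 0.5443 -0.0888  0.1334] slide [ 0.4 -0.5 88.4] ang [0.11 0.03 0.11] j [-0.31  0.32 -0.21  1.03  0.    1.26]
```

View pics/w2.png

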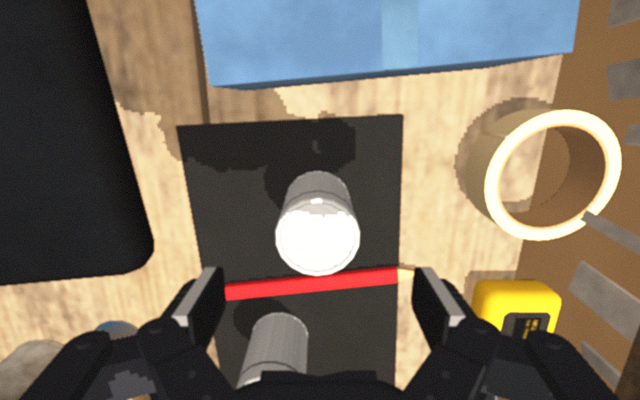

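The lid is centred between the fingers, at (318,233), and the pencil is clear. Next: descend, close and lift.

Request:
jog_arm(moves=[{"slide": [0,0,35],"angular": [0,0,0],"fingers": 0},{"slide": [0,0,65],"angular": [0,0,0],"fingers": 0},{"slide": [0,0,83],"angular": [0,0,0],"fingers": 0},{"slide": [0,0,88],"angular": [0,0,0],"fingers": 0},{"slide": [0,0,88],"angular": [0,0,0],"fingers": 0.2},{"slide": [0,0,88],"angular": [0,0,0],"fingers": 0.3},{"slide": [0,0,88],"angular": [0,0,0],"fingers": 0.4},{"slide": [0,0,88],"angular": [0,0,0],"fingers": 1},{"slide": [0,0,88],"angular": [0,0,0],"fingers": 1},{"slide": [0,0,88],"angular": [0,0,0],"fingers": 1}])

```text
clock: 5.17
tcp_pos: [0.5449, -0.089, 0.046]
orientation: [0.001, 0.706, 0.708, 0.001]
wrist_force: [-1.1, -0.9, 5.7]
finger_gap: 0.053
grip_force: 64.0
```

Request:
jog_arm(moves=[{"slide": [0,0,0],"angular": [0,0,0],"fingers": 1},{"slide": [0,0,0],"angular": [0,0,0],"fingers": 1},{"slide": [0,0,0],"angular": [0,0,0],"fingers": 1}])

```text
clock: 5.42
tcp_pos: [0.5449, -0.089, 0.046]
orientation: [0.001, 0.706, 0.708, 0.001]
wrist_force: [-1.2, 0.1, 4.9]
finger_gap: 0.053
grip_force: 64.0
```

Request:
jog_arm(moves=[{"slide": [0,0,-8],"angular": [0,0,0],"fingers": 1},{"slide": [0,0,-25],"angular": [0,0,0],"fingers": 1},{"slide": [0,0,-45],"angular": [0,0,0],"fingers": 1},{"slide": [0,0,-65],"angular": [0,0,0],"fingers": 1},{"slide": [0,0,-75],"angular": [0,0,0],"fingers": 1},{"slide": [0,0,-80],"angular": [0,0,0],"fingers": 1},{"slide": [0,0,-80],"angular": [0,0,0],"fingers": 1},{"slide": [0,0,-80],"angular": [0,0,0],"fingers": 1},{"slide": [0,0,-80],"angular": [0,0,0],"fingers": 1}])

```text
clock: 6.17
tcp_pos: [0.5428, -0.0883, 0.123]
orientation: [-0.001, 0.706, 0.708, -0.0]
wrist_force: [-0.2, 0.1, -2.3]
finger_gap: 0.0527
grip_force: 63.5
```

```bash
cat > weigh.py <<'E'
from h import *
import sys
F=[];Tq=[]
for i in range(8):
    c=read_camera("wrist"); s=get_state(); F.append(s["wrist_force"]); Tq.append(s["tau"])
save(c,sys.argv[1]); print("F",np.mean(F,0).round(2),"sd",np.std(F,0).round(2),"tau",np.mean(Tq,0).round(2),s["tcp_pos"].round(4),"gap",s["finger_gap"],s["clock"])
E
python3 weigh.py w3.png
```

```text
F [ 0.12  0.1  -2.98] sd [0.61 0.45 0.41] tau [ 0.000e+00 -4.822e+01  2.852e+01  1.000e-02 -0.000e+00  0.000e+00] [ 0.5435 -0.0886  0.124 ] gap 0.05259379383727843 6.5667
```

View pics/w3.png

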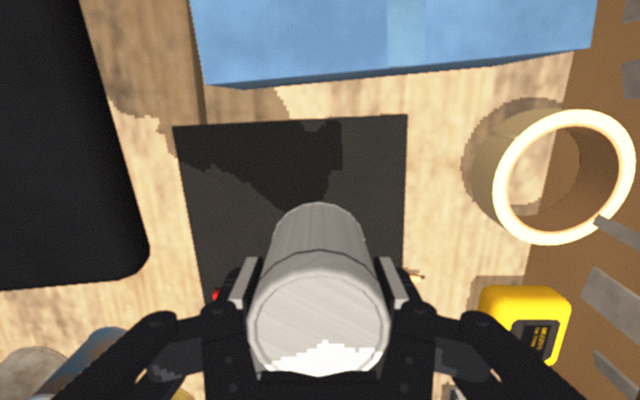

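The left tin is held upright and 78 mm up. It weighs about 3.0 N (0.30 kg), so it's one of the light ones. I'll set it back.

Request:
jog_arm(moves=[{"slide": [0,0,20],"angular": [0,0,0],"fingers": 1},{"slide": [0,0,45],"angular": [0,0,0],"fingers": 1},{"slide": [0,0,65],"angular": [0,0,0],"fingers": 1},{"slide": [0,0,74],"angular": [0,0,0],"fingers": 1},{"slide": [0,0,77],"angular": [0,0,0],"fingers": 1},{"slide": [0,0,79],"angular": [0,0,0],"fingers": 1},{"slide": [0,0,79],"angular": [0,0,0],"fingers": 1},{"slide": [0,0,79],"angular": [0,0,0],"fingers": 1}])

```text
clock: 7.23
tcp_pos: [0.5445, -0.0888, 0.0464]
orientation: [0.001, 0.706, 0.708, 0.0]
wrist_force: [0.1, -0.3, -2.2]
finger_gap: 0.0525
grip_force: 63.9
```

Request:
jog_arm(moves=[{"slide": [0,0,0],"angular": [0,0,0],"fingers": 0.3},{"slide": [0,0,0],"angular": [0,0,0],"fingers": 0.15},{"slide": [0,0,0],"angular": [0,0,0],"fingers": 0},{"slide": [0,0,0],"angular": [0,0,0],"fingers": 0},{"slide": [0,0,0],"angular": [0,0,0],"fingers": 0},{"slide": [0,0,0],"angular": [0,0,0],"fingers": 0}])

```text
clock: 7.73
tcp_pos: [0.5438, -0.0886, 0.0454]
orientation: [0.0, 0.706, 0.708, 0.0]
wrist_force: [0.0, -0.1, 0.1]
finger_gap: 0.0851
grip_force: 0.0
```

Request:
jog_arm(moves=[{"slide": [0,0,-35],"angular": [0,0,0],"fingers": 0},{"slide": [0,0,-75],"angular": [0,0,0],"fingers": 0},{"slide": [0,0,-110],"angular": [0,0,0],"fingers": 0},{"slide": [-35,-10,-110],"angular": [0,0,0],"fingers": 0},{"slide": [-75,-20,-110],"angular": [0,0,0],"fingers": 0},{"slide": [-110,-30,-110],"angular": [0,0,0],"fingers": 0},{"slide": [-139,-38,-110],"angular": [0,0,0],"fingers": 0},{"slide": [-139,-38,-110],"angular": [0,0,0],"fingers": 0},{"slide": [-139,-38,-110],"angular": [0,0,0],"fingers": 0}])

```text
clock: 8.48
tcp_pos: [0.5054, -0.2292, 0.1552]
orientation: [-0.0, 0.708, 0.707, 0.0]
wrist_force: [0.9, -0.1, -0.3]
finger_gap: 0.0854
grip_force: 0.0
```

```bash
python3 look.py w4.png; python3 -c "
from h import *
c=read_camera('top')
for r in tip_of('tin_left_centre',c)[:3]: print(r,at(c,r['point'],.041))
plan([.506,-.228,.045])"
```

```text
cam [ 0.505 -0.15   0.287]
tin_left_centre [382.   3.] 0.85 [ 0.547  -0.0886]
tin_left_centre [347. 196.] 0.34 [ 0.5273 -0.222 ]
tin_right_centre [334. 334.] 0.61 [ 0.519  -0.3534]
pencil [363. 120.] 0.73 [ 0.5426 -0.1662]
marker [349. 264.] 0.81 [ 0.5346 -0.3028]
marker [378.   7.] 0.26 [ 0.5508 -0.0818]
{'point': [180.0, 278.5], 'p': 0.86} [0.33890453 0.30652839 0.041     ]
{'point': [333.5, 200.3], 'p': 0.76} [ 0.54260126 -0.09124371  0.041     ]
{'point': [199.1, 237.8], 'p': 0.66} [0.44319307 0.26209041 0.041     ]
t 8.88 tcp [ 0.5062 -0.2267  0.1553] slide [ -1.3  -0.2 110.3] ang [ 0.   -0.01  0.2 ] j [-0.57  0.31 -0.17  1.09  0.    1.  ]
```

View pics/w4.png

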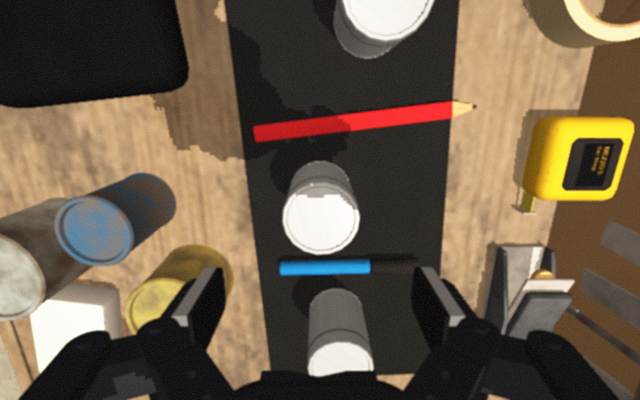

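The left tin is standing back in place. The middle tin's lid is at (321,213) between the fingers. I'll check the lid's position and the yellow tin's.

```bash
python3 -c "
from h import *
s=get_state(); c=read_camera('wrist')
q=s['orientation']; T=np.eye(4); T[:3,:3]=R.from_quat([q[1],q[2],q[3],q[0]]).as_matrix(); T[:3,3]=s['tcp_pos']
c['world_from_camera']=T@np.array(c['tool_from_camera'])
for p,z in (((321,213),.079),((340,362),.079),((384,2),.079),((205,250),.0),((235,270),0),((155,305),.08)): print(p,at(c,p,z).round(4))
c=read_camera('top'); print(at(c,(423,247),0),at(c,(436,206),.079),at(c,(387,213),.079)); plan([.506,-.228,.045])"
```

```text
(321, 213) [ 0.5074 -0.2203  0.079 ]
(340, 362) [ 0.5233 -0.3465  0.079 ]
(384, 2) [ 0.5419 -0.0951  0.079 ]
(205, 250) [ 0.3953 -0.2865  0.    ]
(235, 270) [ 0.4229 -0.3083  0.    ]
(155, 305) [ 0.384 -0.293  0.08 ]
[ 0.41833946 -0.34119115  0.        ] [ 0.5217175 -0.3542899  0.079    ] [ 0.50353055 -0.22586682  0.079     ]
t 8.98 tcp [ 0.5062 -0.2271  0.1553] slide [ -0.9  -0.2 110.3] ang [ 0.01 -0.    0.17] j [-0.57  0.31 -0.17  1.09  0.    1.  ]
```

Request:
jog_arm(moves=[{"slide": [1,0,30],"angular": [0,0,0],"fingers": 0},{"slide": [1,0,65],"angular": [0,0,0],"fingers": 0},{"slide": [1,0,95],"angular": [0,0,0],"fingers": 0},{"slide": [1,0,107],"angular": [0,0,0],"fingers": 0},{"slide": [1,0,110],"angular": [0,0,0],"fingers": 0},{"slide": [1,0,110],"angular": [0,0,0],"fingers": 0.2},{"slide": [1,0,110],"angular": [0,0,0],"fingers": 0.3},{"slide": [1,0,110],"angular": [0,0,0],"fingers": 0.4},{"slide": [1,0,110],"angular": [0,0,0],"fingers": 1},{"slide": [1,0,110],"angular": [0,0,0],"fingers": 1}])

```text
clock: 9.82
tcp_pos: [0.5073, -0.2274, 0.0471]
orientation: [0.002, 0.706, 0.708, 0.0]
wrist_force: [0.7, 0.4, 6.3]
finger_gap: 0.0528
grip_force: 63.9
```

Request:
jog_arm(moves=[{"slide": [0,0,0],"angular": [0,0,0],"fingers": 1},{"slide": [0,0,0],"angular": [0,0,0],"fingers": 1},{"slide": [0,0,0],"angular": [0,0,0],"fingers": 1},{"slide": [0,0,0],"angular": [0,0,0],"fingers": 1}])

```text
clock: 10.15
tcp_pos: [0.5073, -0.2275, 0.0471]
orientation: [0.002, 0.706, 0.708, 0.0]
wrist_force: [0.7, 0.8, 6.5]
finger_gap: 0.0526
grip_force: 64.0
```

Gripped. Lifting to weigh.

Request:
jog_arm(moves=[{"slide": [0,0,-8],"angular": [0,0,0],"fingers": 1},{"slide": [0,0,-25],"angular": [0,0,0],"fingers": 1},{"slide": [0,0,-45],"angular": [0,0,0],"fingers": 1},{"slide": [0,0,-65],"angular": [0,0,0],"fingers": 1},{"slide": [0,0,-75],"angular": [0,0,0],"fingers": 1},{"slide": [0,0,-80],"angular": [0,0,0],"fingers": 1},{"slide": [0,0,-80],"angular": [0,0,0],"fingers": 1},{"slide": [0,0,-80],"angular": [0,0,0],"fingers": 1},{"slide": [0,0,-80],"angular": [0,0,0],"fingers": 1}])

```text
clock: 10.9
tcp_pos: [0.505, -0.2261, 0.1238]
orientation: [-0.001, 0.706, 0.708, -0.0]
wrist_force: [0.4, 0.3, -6.9]
finger_gap: 0.0533
grip_force: 64.4
```

```bash
python3 weigh.py w5.png
```

```text
F [-0.01  0.27 -5.41] sd [0.32 0.56 0.65] tau [ 0.000e+00 -5.010e+01  2.961e+01  2.000e-02  0.000e+00 -0.000e+00] [ 0.5058 -0.2266  0.125 ] gap 0.05297490684019405 11.3
```

View pics/w5.png

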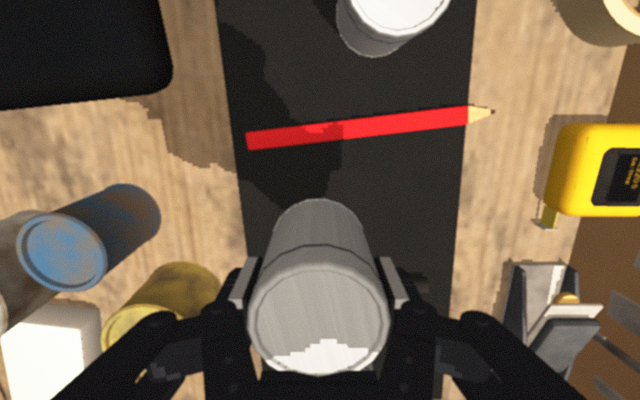

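The middle tin weighs about 5.4 N (0.55 kg), so it's probably the full one. All three still have to be lifted in order, so I'll set it back and take the right one.

Request:
jog_arm(moves=[{"slide": [0,0,20],"angular": [0,0,0],"fingers": 1},{"slide": [0,0,45],"angular": [0,0,0],"fingers": 1},{"slide": [0,0,65],"angular": [0,0,0],"fingers": 1},{"slide": [0,0,74],"angular": [0,0,0],"fingers": 1},{"slide": [0,0,77],"angular": [0,0,0],"fingers": 1},{"slide": [0,0,79.5],"angular": [0,0,0],"fingers": 1},{"slide": [0,0,79.5],"angular": [0,0,0],"fingers": 1},{"slide": [0,0,79.5],"angular": [0,0,0],"fingers": 1},{"slide": [0,0,79.5],"angular": [0,0,0],"fingers": 1}])

```text
clock: 12.05
tcp_pos: [0.5067, -0.2271, 0.0471]
orientation: [0.001, 0.706, 0.708, 0.0]
wrist_force: [-2.2, 1.7, 1.3]
finger_gap: 0.0526
grip_force: 65.0
```

Request:
jog_arm(moves=[{"slide": [0,0,0],"angular": [0,0,0],"fingers": 0.3},{"slide": [0,0,0],"angular": [0,0,0],"fingers": 0.15},{"slide": [0,0,0],"angular": [0,0,0],"fingers": 0},{"slide": [0,0,0],"angular": [0,0,0],"fingers": 0},{"slide": [0,0,0],"angular": [0,0,0],"fingers": 0},{"slide": [0,0,0],"angular": [0,0,0],"fingers": 0}])

```text
clock: 12.55
tcp_pos: [0.5061, -0.2268, 0.0459]
orientation: [0.0, 0.706, 0.708, 0.0]
wrist_force: [0.2, -1.1, 0.1]
finger_gap: 0.0851
grip_force: 0.0
```

Request:
jog_arm(moves=[{"slide": [0,0,-35],"angular": [0,0,0],"fingers": 0},{"slide": [0,0,-75],"angular": [0,0,0],"fingers": 0},{"slide": [0,0,-110],"angular": [0,0,0],"fingers": 0},{"slide": [-35,5,-110],"angular": [0,0,0],"fingers": 0},{"slide": [-75,10,-110],"angular": [0,0,0],"fingers": 0},{"slide": [-110,15,-110],"angular": [0,0,0],"fingers": 0},{"slide": [-128,17,-110],"angular": [0,0,0],"fingers": 0},{"slide": [-128,17,-110],"angular": [0,0,0],"fingers": 0},{"slide": [-128,17,-110],"angular": [0,0,0],"fingers": 0},{"slide": [-128,17,-110],"angular": [0,0,0],"fingers": 0}])

```text
clock: 13.38
tcp_pos: [0.5227, -0.3538, 0.1553]
orientation: [-0.001, 0.706, 0.708, 0.0]
wrist_force: [-0.7, -0.6, 0.3]
finger_gap: 0.0852
grip_force: 0.0
```

```bash
python3 look.py w6.png; python3 -c "
from h import *
plan([.522,-.354,.045])"
```

```text
cam [ 0.522 -0.275  0.287]
tin_left_centre [337. 133.] 0.35 [ 0.5357 -0.2975]
tin_middle_centre [330.  45.] 0.56 [ 0.5298 -0.2381]
marker [335. 134.] 0.95 [ 0.5364 -0.3018]
t 13.68 tcp [ 0.5233 -0.3537  0.1561] slide [ -0.3  -1.3 111.1] ang [ 0.01 -0.    0.18] j [-0.72  0.46  0.05  1.16  0.    0.85]
```

View pics/w6.png

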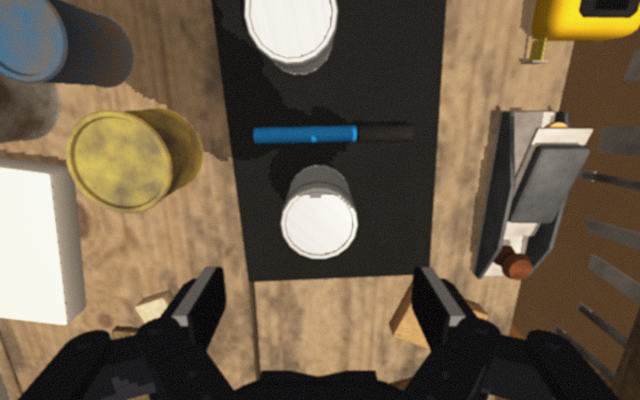

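The middle tin is upright. The right tin's lid is at (319,218), centred between the fingers, with the marker clear at (333,133). Descend, grip and lift.

Request:
jog_arm(moves=[{"slide": [1,-1,30],"angular": [0,0,0],"fingers": 0},{"slide": [1,-1,65],"angular": [0,0,0],"fingers": 0},{"slide": [1,-1,95],"angular": [0,0,0],"fingers": 0},{"slide": [1,-1,107],"angular": [0,0,0],"fingers": 0},{"slide": [1,-1,110],"angular": [0,0,0],"fingers": 0},{"slide": [1,-1,110],"angular": [0,0,0],"fingers": 0.2},{"slide": [1,-1,110],"angular": [0,0,0],"fingers": 0.3},{"slide": [1,-1,110],"angular": [0,0,0],"fingers": 0.4},{"slide": [1,-1,110],"angular": [0,0,0],"fingers": 1},{"slide": [1,-1,110],"angular": [0,0,0],"fingers": 1}])

```text
clock: 14.52
tcp_pos: [0.5233, -0.3546, 0.0478]
orientation: [0.002, 0.706, 0.708, 0.0]
wrist_force: [-0.9, 0.2, 5.2]
finger_gap: 0.0529
grip_force: 63.2
```

Request:
jog_arm(moves=[{"slide": [0,0,0],"angular": [0,0,0],"fingers": 1},{"slide": [0,0,0],"angular": [0,0,0],"fingers": 1},{"slide": [0,0,0],"angular": [0,0,0],"fingers": 1},{"slide": [0,0,0],"angular": [0,0,0],"fingers": 1}])

```text
clock: 14.85
tcp_pos: [0.5233, -0.3546, 0.0478]
orientation: [0.002, 0.706, 0.708, 0.0]
wrist_force: [-0.4, 0.2, 6.6]
finger_gap: 0.0528
grip_force: 63.2
```

Request:
jog_arm(moves=[{"slide": [0,0,-8],"angular": [0,0,0],"fingers": 1},{"slide": [0,0,-25],"angular": [0,0,0],"fingers": 1},{"slide": [0,0,-45],"angular": [0,0,0],"fingers": 1},{"slide": [0,0,-65],"angular": [0,0,0],"fingers": 1},{"slide": [0,0,-75],"angular": [0,0,0],"fingers": 1},{"slide": [0,0,-80],"angular": [0,0,0],"fingers": 1},{"slide": [0,0,-80],"angular": [0,0,0],"fingers": 1},{"slide": [0,0,-80],"angular": [0,0,0],"fingers": 1},{"slide": [0,0,-80],"angular": [0,0,0],"fingers": 1}])

```text
clock: 15.6
tcp_pos: [0.5215, -0.353, 0.1243]
orientation: [-0.001, 0.706, 0.708, -0.0]
wrist_force: [0.9, -0.3, -2.2]
finger_gap: 0.0528
grip_force: 63.1
```

```bash
python3 weigh.py w7.png
```

```text
F [-0.11  0.15 -2.01] sd [0.42 0.27 0.6 ] tau [ 0.000e+00 -5.658e+01  2.913e+01  1.000e-02 -0.000e+00 -0.000e+00] [ 0.5221 -0.3536  0.1255] gap 0.052899055329064255 16.0
```

View pics/w7.png

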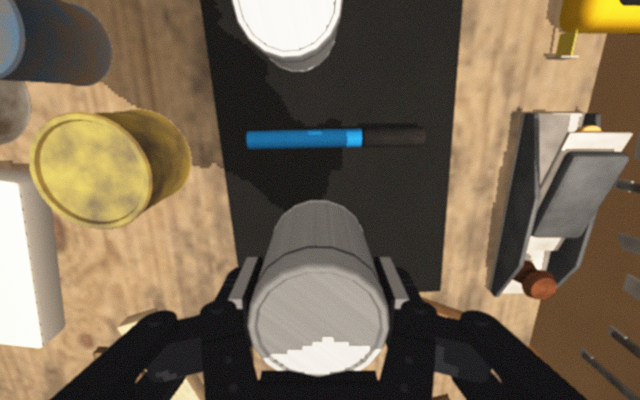

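The right tin weighs about 2.0 N (0.20 kg), so the middle one is heaviest. I'll put this one back and return to the middle.

Request:
jog_arm(moves=[{"slide": [0,0,20],"angular": [0,0,0],"fingers": 1},{"slide": [0,0,45],"angular": [0,0,0],"fingers": 1},{"slide": [0,0,65],"angular": [0,0,0],"fingers": 1},{"slide": [0,0,74],"angular": [0,0,0],"fingers": 1},{"slide": [0,0,77],"angular": [0,0,0],"fingers": 1},{"slide": [0,0,79],"angular": [0,0,0],"fingers": 1},{"slide": [0,0,79],"angular": [0,0,0],"fingers": 1},{"slide": [0,0,79],"angular": [0,0,0],"fingers": 1},{"slide": [0,0,79],"angular": [0,0,0],"fingers": 1}])

```text
clock: 16.75
tcp_pos: [0.5225, -0.354, 0.0477]
orientation: [0.001, 0.706, 0.708, 0.0]
wrist_force: [-0.3, 0.3, 3.2]
finger_gap: 0.0524
grip_force: 63.2
```

Request:
jog_arm(moves=[{"slide": [0,0,0],"angular": [0,0,0],"fingers": 0.3},{"slide": [0,0,0],"angular": [0,0,0],"fingers": 0.15},{"slide": [0,0,0],"angular": [0,0,0],"fingers": 0},{"slide": [0,0,0],"angular": [0,0,0],"fingers": 0},{"slide": [0,0,0],"angular": [0,0,0],"fingers": 0},{"slide": [0,0,0],"angular": [0,0,0],"fingers": 0}])

```text
clock: 17.25
tcp_pos: [0.5222, -0.3537, 0.0468]
orientation: [0.0, 0.706, 0.708, 0.0]
wrist_force: [-0.0, 0.8, 1.1]
finger_gap: 0.0852
grip_force: 0.0
```

Request:
jog_arm(moves=[{"slide": [0,0,-35],"angular": [0,0,0],"fingers": 0},{"slide": [0,0,-75],"angular": [0,0,0],"fingers": 0},{"slide": [0,0,-110],"angular": [0,0,0],"fingers": 0},{"slide": [35,-5,-110],"angular": [0,0,0],"fingers": 0},{"slide": [75,-10,-110],"angular": [0,0,0],"fingers": 0},{"slide": [110,-15,-110],"angular": [0,0,0],"fingers": 0},{"slide": [127,-16,-110],"angular": [0,0,0],"fingers": 0},{"slide": [127,-16,-110],"angular": [0,0,0],"fingers": 0},{"slide": [127,-16,-110],"angular": [0,0,0],"fingers": 0},{"slide": [127,-16,-110],"angular": [0,0,0],"fingers": 0}])

```text
clock: 18.08
tcp_pos: [0.5066, -0.2277, 0.1569]
orientation: [0.001, 0.706, 0.708, -0.0]
wrist_force: [-0.1, -0.7, -0.3]
finger_gap: 0.0856
grip_force: 0.0
```

```bash
python3 look.py w8.png; python3 -c "
from h import *
plan([.5061,-.2268,.045])"
```

```text
cam [ 0.506 -0.148  0.288]
tin_left_centre [377.   9.] 0.6 [ 0.5452 -0.0906]
tin_right_centre [334. 334.] 0.92 [ 0.5202 -0.3541]
pencil [361. 122.] 0.88 [ 0.5422 -0.1662]
marker [349. 265.] 0.88 [ 0.5362 -0.3032]
t 18.38 tcp [ 0.5059 -0.2276  0.1565] slide [  0.8   0.2 111.5] ang [-0.01 -0.01  0.04] j [-0.57  0.31 -0.17  1.09  0.    1.  ]
```

View pics/w8.png

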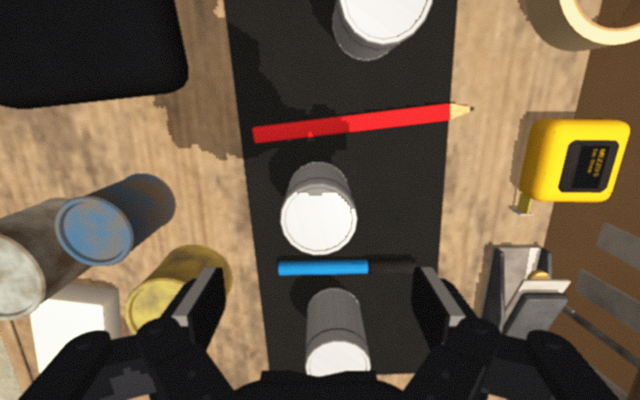

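All three tins are upright, and the middle one is centred at (319,215). I'll grip it and lift 160 mm.

Request:
jog_arm(moves=[{"slide": [1,0,30],"angular": [0,0,0],"fingers": 0},{"slide": [1,0,65],"angular": [0,0,0],"fingers": 0},{"slide": [1,0,95],"angular": [0,0,0],"fingers": 0},{"slide": [1,0,108],"angular": [0,0,0],"fingers": 0},{"slide": [1,0,111],"angular": [0,0,0],"fingers": 0},{"slide": [1,0,111],"angular": [0,0,0],"fingers": 0.2},{"slide": [1,0,111],"angular": [0,0,0],"fingers": 0.3},{"slide": [1,0,111],"angular": [0,0,0],"fingers": 0.4},{"slide": [1,0,111],"angular": [0,0,0],"fingers": 1},{"slide": [1,0,111],"angular": [0,0,0],"fingers": 1}])

```text
clock: 19.22
tcp_pos: [0.5069, -0.2266, 0.0475]
orientation: [0.002, 0.707, 0.708, 0.0]
wrist_force: [-1.6, -0.4, 6.1]
finger_gap: 0.0526
grip_force: 63.5
```

Request:
jog_arm(moves=[{"slide": [0,0,0],"angular": [0,0,0],"fingers": 1},{"slide": [0,0,0],"angular": [0,0,0],"fingers": 1},{"slide": [0,0,0],"angular": [0,0,0],"fingers": 1},{"slide": [0,0,0],"angular": [0,0,0],"fingers": 1}])

```text
clock: 19.55
tcp_pos: [0.5069, -0.2266, 0.0475]
orientation: [0.002, 0.706, 0.708, 0.0]
wrist_force: [-1.0, -0.2, 6.3]
finger_gap: 0.0527
grip_force: 63.6
```

Request:
jog_arm(moves=[{"slide": [0,0,-8],"angular": [0,0,0],"fingers": 1},{"slide": [0,0,-25],"angular": [0,0,0],"fingers": 1},{"slide": [0,0,-45],"angular": [0,0,0],"fingers": 1},{"slide": [0,0,-65],"angular": [0,0,0],"fingers": 1},{"slide": [0,0,-85],"angular": [0,0,0],"fingers": 1},{"slide": [0,0,-105],"angular": [0,0,0],"fingers": 1},{"slide": [0,0,-125],"angular": [0,0,0],"fingers": 1},{"slide": [0,0,-145],"angular": [0,0,0],"fingers": 1},{"slide": [0,0,-155],"angular": [0,0,0],"fingers": 1},{"slide": [0,0,-160],"angular": [0,0,0],"fingers": 1}])

```text
clock: 20.38
tcp_pos: [0.5064, -0.2258, 0.2073]
orientation: [0.001, 0.706, 0.708, 0.0]
wrist_force: [0.7, -0.1, -5.3]
finger_gap: 0.0528
grip_force: 64.5
```

Request:
jog_arm(moves=[{"slide": [0,0,0],"angular": [0,0,0],"fingers": 1},{"slide": [0,0,0],"angular": [0,0,0],"fingers": 1},{"slide": [0,0,0],"angular": [0,0,0],"fingers": 1},{"slide": [0,0,0],"angular": [0,0,0],"fingers": 1},{"slide": [0,0,0],"angular": [0,0,0],"fingers": 1},{"slide": [0,0,0],"angular": [0,0,0],"fingers": 1}])

```text
clock: 20.88
tcp_pos: [0.5056, -0.2255, 0.205]
orientation: [-0.001, 0.706, 0.708, -0.0]
wrist_force: [0.6, 0.2, -5.9]
finger_gap: 0.0529
grip_force: 64.5
```

```bash
python3 weigh.py w9.png; python3 -c "
from h import *
save(read_camera('scene'),'s9.png')"
```

```text
F [ 0.01 -0.05 -5.56] sd [0.46 0.32 0.3 ] tau [-0.000e+00 -4.891e+01  3.151e+01  1.000e-02 -0.000e+00 -0.000e+00] [ 0.5059 -0.2257  0.2058] gap 0.052633735088309486 21.2833
```

View pics/s9.png

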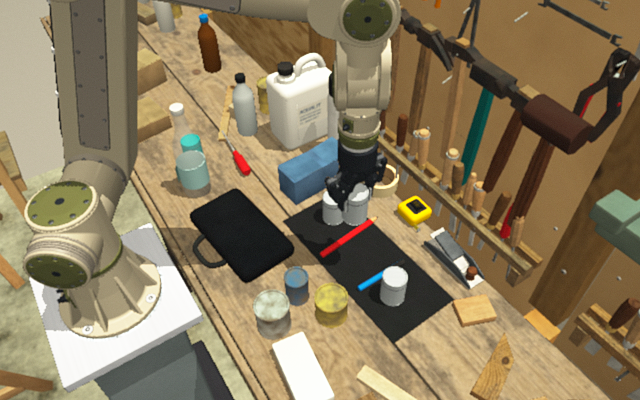

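The scene picture shows the heavy tin held upright at about (355,205), raised about 158 mm. The left tin at (332,208) and the right one at (394,285) stand on the mat, and nothing else has moved.

```bash
python3 -c "
from workcell import *
print(hand_in())"
```

```text
the job is handed in; nothing more can be done
None
```

I lifted and weighed all three tins in order from left to right: about 0.30, 0.55 and 0.20 kg. I handed in at about 21 s with the middle one, the heaviest, held upright about 158 mm above the mat and the other two standing on it; the hand-in gave no verdict.

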